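# Seat the specimen stage on its three-point base

## Robot

A 6-joint arm with a two-finger parallel gripper is mounted at the origin on the work surface. World frame = base frame: x ahead of the robot, y to its left, z up, the work surface at z = 0. Lengths are in m, angles in degrees, forces in N, time in s.
With the tool pointing down it reaches from about 0.325 to 0.775 m from the base axis. Payload 9.3 kg.
Tool frame: the origin (TCP) lies on the centre line of the jaws, within the pads' length; the fingertips stand 25 mm ahead of it and the grasp point (between the pads) lies 6 mm ahead of it; z points along the fingers, y is the line along which they close (so a half turn about z gives the same grasp; the last joint's range is limited). The gripper opens to 85 mm and grips with 20 to 120 N. Pads are 22 mm wide; open, the fingers measure 114 mm over their backs; the gripper's body (76 mm by 85 mm) begins 54 mm behind the grasp point. The pads swing forward as they close: fully open they stand 13 mm farther back than shut.
Start: joints at [-79.446, 14.817, 1.232, 76.415, 0, 81.257], TCP at [0.182, -0.519, 0.256] pointing down, gripper open.
Joint ranges: [-174.27, 174.27], [-52.1, 104.24], [-59.71, 78.15], [-110.17, 111.67], [-87.03, 83.33], [-180, 180]. Speed limits (degrees/s): [127.2, 127.2, 159.86, 180, 180, 180].

## Interface

Orientations are given as a 3x3 rotation matrix whose columns are the frame's x, y, z axes.
In Python, from rig import ctrl gives the robot as it stands.
- The arm moves only by the shell command python3 -m inch 'ROWS' [FORCE]. ROWS is JSON, a list of rows, each a list of 3 entries, a list of its own where there are three numbers: the finger opening in mm, from 0 to 85.4, then the shift along the tool's x, y, z in mm, then the turn, a rotation vector about the tool's x, y, z in rad. In form: [[gripper, [x, y, z], [ax, ay, az]], ...]. A call has 1 to 10 rows; each row is the pose to reach, as a shift and turn from the pose commanded when the call began, along the tool's axes at that moment; what a row does not reach only later rows make up. A row lasts 1/10 s, in which the tool goes at most 50 mm and 8.59 degrees, less where a joint would pass 70% of its speed; a pose out of reach is approached as far as the arm can. A call with a gripper value outside its range is refused whole. The fingers move at their own pace and stop on an object; FORCE is the grip in N (left out, the last holds). Time passes only in rows, so rows that repeat a pose let the fingers close. It gives the time, the measured TCP pose, the force, the opening and the grip force at its end, in the units of the state.
- ctrl.get_state(): the state, without advancing time (a new reading comes with each control period).
- ctrl.read_camera(name): name is "scene" or "top" or "wrist"; returns (picture, depth): 480x640x3 uint8, red, green, blue; 480x640 float32, m along the optical axis (not along the pixel's ray), 0 where there is no reading.
- ctrl.camera_params(name): a dict with "fx", "fy", "cx", "cy" (pixels), "k1" (the pictures are not rectified: a ray, as slopes to the right and down, at radius r is drawn at 1 + k1 r^2 times it, then the intrinsics apply), "R" (3x3) and "t" (3): a world point X has camera coordinates R X + t. Camera axes: x right, y down, z forward; pixel columns grow to the right and rows downward; lengths in m; the calibration is good to about 2 mm. A picture is of the moment at which its call begins: read the wrist's pose just before it. camera_params takes no time and is no camera call; for the wrist camera it gives the pose at the moment of the call.
- ctrl.job_done(): hands the job in; it is judged then, once.
The state is a dict: "time": time; "qpos": joint angles; "qd": joint speeds; "joint_efforts": joint torques, N m; "ee_pos": TCP position; "eef_rot": TCP orientation; "contact_force": force on the tool from outside, world axes, zero at the start; "torque": the same for the moment, N m; "grip_width": finger opening in m; "gripper_force": force on a finger pad.
Only numpy, scipy, OpenCV 4.12 (cv2) and the standard library are available. Lean on these libraries where they do the work, as an engineer would, in place of code of your own. Each camera call takes 0.05 s, during which the arm holds its last target. There are 200 camera calls.

## Task

Lift the T-shaped specimen stage off its rubber mat by its black block and set it on the seat block of the stage base, stem over stem, so that its three ball feet go fully home in the cone, the groove and on the flat and it sits level. Nobody measured where the seat block is clamped along its rail: keep hold of the stage as its feet come down gently on the block, feel along the groove line for the cone without ever pushing hard, and let go once it is home. Keep the stage upright and leave everything else on the bench where it is.

Things in the scene. Friction and masses are not known exactly. Their poses are not given: they have to be found in the camera images.
- stage_grip (a point): Centre of the stage's black lifting block: 14 mm thick along x, 40 mm along y, 48 mm tall; its foot, the plate's top face, is 24 mm below this point. Take it across the 14 mm; a firm grip (40 N) keeps the stage (0.26 to 0.5 kg) level. Axes are the stage's: x along the crossbar, y along the stem, z up. The ball feet's undersides are 44 mm below this point.
- stage_plate (a point): The stage: a T-shaped aluminium plate 6 mm thick; crossbar 96 mm along x by 34 mm, stem 32 mm wide towards +y, 76 mm overall in y; two round glass windows in the crossbar. This point is in the plate's mid-thickness, 27 mm under stage_grip; stage's axes. Three equal steel ball feet below, so it stands level on a flat.
- foot_cone (a point): Centre of the 8 mm ball foot under the +x end of the crossbar, for the cone: (+36, -10, -40) mm from stage_grip in the stage's axes.
- foot_groove (a point): Centre of the 8 mm ball foot under the -x end of the crossbar, for the groove: (-36, -10, -40) mm from stage_grip in the stage's axes.
- foot_flat (a point): Centre of the 8 mm ball foot under the end of the stem (+y), for the flat: (0, +38, -40) mm from stage_grip in the stage's axes.
- base: Fixed white base plate 190 x 110 x 10 mm with a steel rail along its x; origin mid underside, z up. On the rail a T-shaped aluminium seat block (stem to +y, screw knob on the -y side) is clamped at an UNMEASURED shift along x, up to 16 mm either way of the middle; none across. Seated, the stage's axes are parallel to the base's and stage_grip is at y -4, z 81 mm, x = the shift.
- cone_mid (a point): Where the cone would be with the seat block at the middle of its range: base x +36, y -14 mm, z 40 = the flat top face of the block's crossbar; base's axes. The real cone is up to 16 mm from here along x. It is 8.4 mm across the mouth, sides 55 degrees from level. The top face is plain for 42 mm before and beyond the cone along x and 12 mm either side.
- groove_mid (a point): The same for the V groove: base x -36, y -14, z 40 mm. The groove runs along x, 8.4 mm wide, from 26 mm to the -x side of here (open end) to 30 mm to the +x side (all shifting with the block). Held level with the cone foot riding on the top face (ball centres at z 44 mm, stage_grip at 84), the groove foot hangs in the groove and the flat foot above its seat.
- flat_mid (a point): The same for the flat seat on the block's stem: base x 0, y +34, z 37 mm; a plain top 48 mm along x by 52 mm. Slid along x, the cone foot's load vanishes over the cone; it can then sink 3 mm, and all three ball centres are home at z 41 mm. Let go within about 4 mm of the cone, the stage centres itself. The block holds still under light pushes.
- mat: The black rubber parking mat on which the stage stands at the start, fixed, 150 x 130 x 6 mm; origin at the middle of its underside.
- tape: Bystander, leave alone: roll of black tape lying flat, 60 mm across, 19 mm high; origin in it, at its underside or middle.
- dish: Bystander, leave alone: small clear open dish, 56 mm across, 14 mm high; origin in it, at its underside or middle.
- camera: Bystander, leave alone: yellow compact camera lying on its back, 62 x 100 x 24 mm; origin in it, at its underside or middle.
- pot: Bystander, leave alone: white screw-lid sample pot, 48 mm across, 60 mm high; origin in it, at its underside or middle.
- scissors: Bystander, leave alone: red-handled scissors lying flat, about 200 mm long; origin in it, at its underside or middle.
- bottle: Bystander, leave alone: white bottle, 60 mm across, 150 mm high; origin in it, at its underside or middle.
- marker: Bystander, leave alone: black marker pen lying down, 14 mm thick, 130 mm long; origin in it, at its underside or middle.
Mind the look-alikes: they are no part of the job. Leave any green look-alike of the part that bears stage_grip alone.

How it is judged:
By the outcome, as a careful person would: the job done as asked, in the order asked, and still so for the second after the job is handed in, with the robot touching nothing.
It also fails if it takes over 67 s, if anything falls off the work surface, if the arm or the gripper's body presses on something with over 40 N, if the wrist force passes 120 N, or if a joint passes its speed limit or range.

## Working session

There is one attempt and no reset: what is moved stays moved. The work goes in short steps, Python scripts to look and compute and a shell command to move; the robot and the scene stay as the last step left them, time stands still between calls to the robot, and variables do not carry over. Pictures are saved under pics/ and viewed, at most 10 in all, crops included, and the job is handed in when it is done.

```bash
ls; mkdir -p pics
cat > h.py <<'E'
import numpy as np, cv2
from rig import ctrl
def shot(n,f):
    p=ctrl.camera_params(n); im,d=ctrl.read_camera(n)
    cv2.imwrite(f'pics/{f}.png',im[:,:,::-1]); np.savez(f'pics/{f}.npz',d=d,im=im,**{k:np.array(v) for k,v in p.items()})
def load(f): return dict(np.load(f'pics/{f}.npz'))
def ray(p,u,v):
    K=np.array([[p['fx'],0,p['cx']],[0,p['fy'],p['cy']],[0,0,1]],float)
    q=cv2.undistortPoints(np.array([[[u,v]]],float),K,np.array([p['k1'],0,0,0],float))[0,0]
    return np.array([q[0],q[1],1.])
def atz(p,u,v,z):
    r=p['R'].T@ray(p,u,v); c=-p['R'].T@p['t']; return c+r*(z-c[2])/r[2]
def pix(p,u,v):
    return p['R'].T@(ray(p,u,v)*p['d'][int(v),int(u)]-p['t'])
E
python3 - <<'E'
from h import *
shot('top','top0'); shot('scene','scene0')
p=load('top0');print(p['R'],p['t'],p['fx'])
s=ctrl.get_state();print(s)
E
```

```text
pics
[[-0.00378861 -0.99996417 -0.00757044]
 [-0.9958561   0.00446072 -0.09083351]
 [ 0.09086402  0.00719494 -0.99583732]] [-0.00757378  0.51231329  1.10029797] 494.7902320317025
{'time': 0.1, 'qpos': array([-7.94471739e+01,  1.48482599e+01,  1.19385610e+00,  7.64166634e+01,
        9.62147310e-04,  8.12551213e+01]), 'qd': array([ 0.02368411, -0.0510677 ,  0.1416465 , -0.03485915,  0.1115438 ,
        0.09572932]), 'joint_efforts': array([ 4.32729328e-03, -5.56697774e+01,  3.45069122e+01,  1.16979360e-02,
       -1.87554483e-04, -1.20217129e-05]), 'ee_pos': array([ 0.18170585, -0.51887624,  0.25571803]), 'eef_rot': array([[ 9.43814216e-01,  3.30476446e-01, -2.10653026e-04],
       [ 3.30476449e-01, -9.43813447e-01,  1.22245460e-03],
       [ 2.05175293e-04, -1.22338589e-03, -9.99999231e-01]]), 'contact_force': array([-0.80232974, -0.08669647,  1.16991131]), 'torque': array([ 0.05526121,  0.03265319, -0.00939908]), 'gripper_force': 0.0, 'grip_width': 0.0853916519716129}
```

View pics/top0.png

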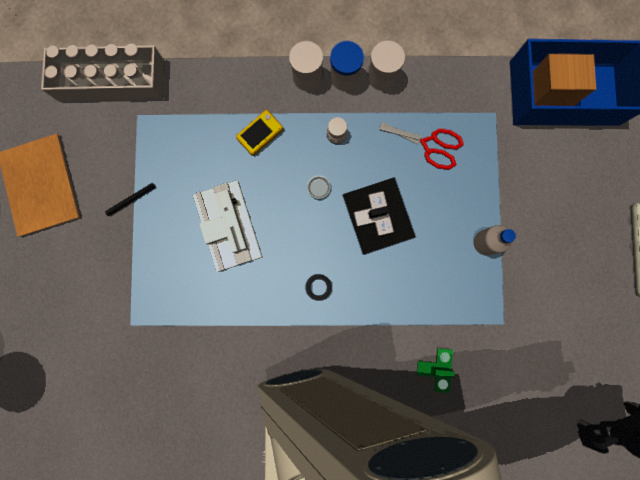

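View pics/scene0.png

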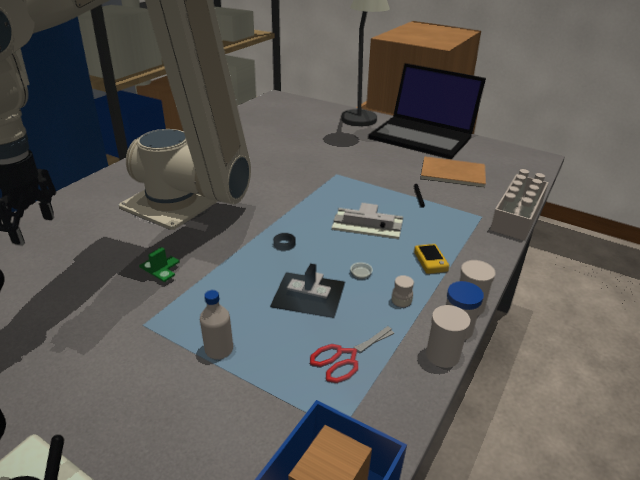

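The top view shows the stage on its mat near (378,213) with its stem pointing left. The base is at (228,226), and its seat block's stem also points left. The green look-alike at (437,368) is off the mat. I'll enlarge both regions.

Run:
```python
from h import *
im=cv2.imread('pics/top0.png')
a=cv2.resize(im[170:275,185:270],None,fx=4.5,fy=4.5,interpolation=cv2.INTER_CUBIC)
b=cv2.resize(im[170:260,340:420],None,fx=4.5,fy=4.5,interpolation=cv2.INTER_CUBIC)
b=cv2.copyMakeBorder(b,0,a.shape[0]-b.shape[0],0,0,cv2.BORDER_CONSTANT)
cv2.imwrite('pics/crop0.png',np.hstack([a,b]));print(a.shape,b.shape)
p=load('top0');print(pix(p,378,213),pix(p,228,226),pix(p,355,230))
# mat: dark region min-area rectangle
g=p['im'].max(2);m=np.zeros_like(g);m[170:260,335:420]=(g[170:260,335:420]<60)
def rect(m,z,o):
    c=max(cv2.findContours(m,0,2)[0],key=cv2.contourArea);h=cv2.convexHull(c)[:,0]
    w=np.array([atz(p,u,v,z)[:2]*1000 for u,v in h],np.float32);print(o,cv2.minAreaRect(w))
rect(m,.006,'mat')
g=p['im'].astype(int);m=np.zeros(g.shape[:2],np.uint8)
s=(slice(170,280),slice(180,275));m[s]=((g[s][...,2]-g[s][...,0])<25)&(g[s].max(2)>120)
rect(m,.010,'base')
```

```text
(472, 382, 3) (472, 360, 3)
[ 0.57776506 -0.13642116  0.07486863] [0.55517635 0.19715918 0.04178765] [ 0.54913372 -0.09032008  0.00573977]
mat ((583.0380859375, -145.1055145263672), (147.76173400878906, 127.6127700805664), 18.415847778320312)
base ((561.2310791015625, 208.74179077148438), (193.7845916748047, 117.07162475585938), 18.156810760498047)
```

View pics/crop0.png

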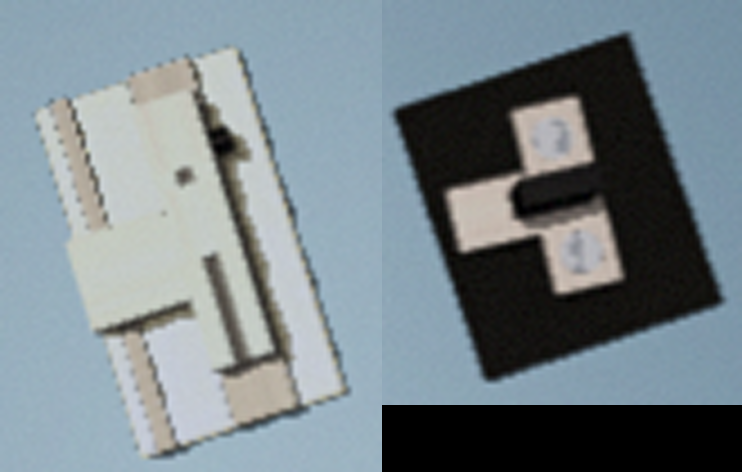

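The crop shows the seat block's cone near full-image pixel (225.7,209.1) and the stage's block top near (378.9,212.2). Both are yawed about 17°, with the stems to the left. I'll compute the move to a point above the stage.

```bash
cat >> h.py <<'E'
from scipy.spatial.transform import Rotation as Ro
def plan(pos,yaw):
    """shift (mm, tool axes) and rotvec to put tool z down, tool y at heading yaw (deg)"""
    s=ctrl.get_state();R=s['eef_rot'];a=np.deg2rad(yaw)
    y=np.array([np.cos(a),np.sin(a),0]);z=np.array([0,0,-1.]);T=np.c_[np.cross(y,z),y,z]
    print('t',s['time'],'ee',s['ee_pos'].round(4),'shift',(R.T@(np.array(pos)-s['ee_pos'])*1000).round(1),'rot',Ro.from_matrix(R.T@T).as_rotvec().round(3),'F',s['contact_force'].round(1))
E
python3 - <<'E'
from h import *
p=load('top0')
g=atz(p,378.9,212.2,.074);print('grip',g);print('cone',atz(p,225.7,209.1,.040))
print('groove',atz(p,185+210/4.5,170+255/4.5,.04),atz(p,185+240/4.5,170+360/4.5,.04))
plan([g[0],g[1],.24],17)
E
```

```text
grip [ 0.57965635 -0.13850823  0.074     ]
cone [0.59393585 0.20327486 0.04      ]
groove [0.55385396 0.18919477 0.04      ] [0.5010863  0.17352241 0.04      ]
t 0.1 ee [ 0.1817 -0.5189  0.2557] shift [ 501.3 -227.5   16.1] rot [-1.000e-03 -1.000e-03 -1.531e+00] F [-0.8 -0.1  1.2]
```

```bash
python3 -m inch '[[85,[50,-23,2],[0,0,-0.14]],[85,[100,-45,3],[0,0,-0.28]],[85,[150,-68,5],[0,0,-0.42]],[85,[200,-91,6],[0,0,-0.56]],[85,[250,-114,8],[0,0,-0.7]],[85,[300,-136,10],[0,0,-0.84]],[85,[350,-159,11],[0,0,-0.98]],[85,[400,-182,13],[0,0,-1.12]],[85,[450,-204,15],[0,0,-1.26]],[85,[501,-228,16],[0,0,-1.4]]]' | tail -3
python3 - <<'E'
from h import *
plan([.5797,-.1385,.24],17)
E
```

```text
contact_force: [0.4, -1.0, -0.3]
grip_width: 0.0852
gripper_force: 0.0
t 1.1 ee [ 0.544  -0.1717  0.2412] shift [26.6 40.9  1.2] rot [-0.    -0.    -0.125] F [ 0.4 -1.  -0.3]
```

```bash
python3 -m inch '[[50,[0,0,0],[0,0,-0.13]],[50,[0,0,0],[0,0,-0.13]],[50,[0,0,0],[0,0,-0.13]],[50,[0,0,0],[0,0,-0.13]]]' | tail -3
python3 - <<'E'
from h import *
plan([.5797,-.1385,.24],17)
shot('wrist','w1')
p=load('w1');print(p['R'],p['t'])
E
```

```text
contact_force: [-0.3, -0.2, 0.3]
grip_width: 0.0501
gripper_force: 0.0
t 1.5 ee [ 0.5422 -0.1743  0.2416] shift [23.5 46.2  1.6] rot [-0.    -0.    -0.005] F [-0.3 -0.2  0.3]
[[ 9.57886592e-01  2.87146417e-01  4.61555604e-04]
 [ 2.73862560e-01 -9.14054100e-01  2.99172859e-01]
 [ 8.63283012e-02 -2.86447267e-01 -9.54198820e-01]] [-0.47029751 -0.34157968  0.26936584]
```

View pics/w1.png

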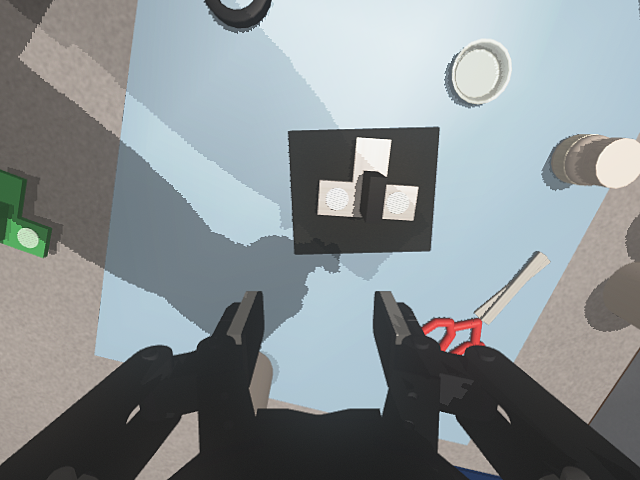

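The wrist view shows the mat and stage: the block top is around (371,185), the plate spans roughly (318–418,138–220), and the stem points up the picture. I'll use depth to fit the block top and the plate edges.

```bash
cat >> h.py <<'E'
def cloud(p):
    v,u=np.mgrid[0:480,0:640]
    K=np.array([[p['fx'],0,p['cx']],[0,p['fy'],p['cy']],[0,0,1]],float)
    q=cv2.undistortPoints(np.stack([u,v],-1).reshape(-1,1,2).astype(float),K,np.array([p['k1'],0,0,0],float))[:,0]
    X=(np.c_[q,np.ones(len(q))]*p['d'].reshape(-1,1)-p['t'])@p['R']
    return X.reshape(480,640,3)
def rectz(X,m,lo,hi):
    k=m&(X[...,2]>lo)&(X[...,2]<hi);w=X[k][:,:2]
    print(lo,hi,len(w),'z',np.median(X[k][:,2]).round(4),cv2.minAreaRect((w*1000).astype(np.float32)),'mean',w.mean(0).round(4));return X[k]
E
python3 - <<'E'
from h import *
p=load('w1');X=cloud(p);m=np.zeros((480,640),bool);m[125:260,285:445]=1
rectz(X,m,.070,.08)
P=rectz(X,m,.021,.031)
rectz(X,m,.003,.009)
top=X[m&(X[...,2]>.07)]
for yaw in [15,16,17,18,19]:
    a=np.deg2rad(yaw);e=P[:,:2]@np.array([[np.cos(a),-np.sin(a)],[np.sin(a),np.cos(a)]])*1000
    print(yaw,np.percentile(e,[.5,99.5],axis=0).round(1).tolist())
E
```

```text
0.07 0.08 823 z 0.074 ((583.4414672851562, -137.93882751464844), (14.524272918701172, 40.294822692871094), 12.933602333068848) mean [ 0.583  -0.1374]
0.021 0.031 3812 z 0.0261 ((580.5923461914062, -126.38147735595703), (95.66439056396484, 76.36954498291016), 13.116849899291992) mean [ 0.5803 -0.1334]
0.003 0.009 12820 z 0.0062 ((588.0444946289062, -145.45120239257812), (171.29806518554688, 141.02639770507812), 16.692840576171875) mean [ 0.5795 -0.1422]
15 [[480.2, -311.0], [574.3, -234.7]]
16 [[474.9, -320.8], [569.1, -243.6]]
17 [[469.5, -330.5], [563.6, -252.6]]
18 [[463.9, -340.1], [558.2, -261.6]]
19 [[458.2, -349.6], [552.6, -270.5]]
```

Run:
```python
from h import *
plan([.5834,-.1379,.057],13)
```

```text
t 1.55 ee [ 0.5422 -0.1744  0.2417] shift [ 23.1  49.9 184.7] rot [0.    0.    0.065] F [ 0.2 -0.7 -0.4]
```

```bash
python3 -m inch '[[50,[12,25,20],[0,0,0.065]],[50,[23,50,50],[0,0,0.065]],[50,[23,50,90],[0,0,0.065]],[50,[23,50,125],[0,0,0.065]],[50,[23,50,155],[0,0,0.065]],[50,[23,50,170],[0,0,0.065]],[50,[23,50,175],[0,0,0.065]],[50,[23,50,175],[0,0,0.065]],[50,[23,50,175],[0,0,0.065]]]' | tail -3
python3 - <<'E'
from h import *
plan([.5834,-.1379,.057],13)
E
```

```text
contact_force: [-0.2, 0.5, 0.9]
grip_width: 0.0498
gripper_force: 0.0
t 2.45 ee [ 0.5844 -0.1376  0.0677] shift [-0.1 -1.  10.7] rot [0.001 0.001 0.003] F [-0.2  0.5  0.9]
```

```bash
python3 -m inch '[[50,[0,-1,5],[0,0,0]],[50,[0,-1,10],[0,0,0]],[50,[0,-1,10],[0,0,0]],[0,[0,-1,10],[0,0,0]],[0,[0,-1,10],[0,0,0]],[0,[0,-1,10],[0,0,0]],[0,[0,-1,10],[0,0,0]],[0,[0,-1,10],[0,0,0]],[0,[0,-1,10],[0,0,0]]]' 40; python3 -m inch '[[0,[0,0,0],[0,0,0]],[0,[0,0,0],[0,0,0]],[0,[0,0,0],[0,0,0]]]' | tail -4
```

```text
time: 3.35
ee_pos: [0.5832, -0.1373, 0.0568]
eef_rot: [[-0.229, 0.973, 0.001], [0.973, 0.229, -0.0], [-0.0, 0.001, -1.0]]
contact_force: [1.2, -1.1, 2.1]
grip_width: 0.0139
gripper_force: 41.6
eef_rot: [[-0.229, 0.973, 0.0], [0.973, 0.229, -0.0], [-0.0, 0.0, -1.0]]
contact_force: [1.0, -1.1, 2.8]
grip_width: 0.0132
gripper_force: 41.8
```

```bash
python3 -m inch '[[0,[0,0,-8],[0,0,0]],[0,[0,0,-25],[0,0,0]],[0,[0,0,-50],[0,0,0]],[0,[0,0,-80],[0,0,0]],[0,[0,0,-105],[0,0,0]],[0,[25,0,-120],[0,0,0]],[0,[60,0,-120],[0,0,0]],[0,[95,0,-120],[0,0,0]],[0,[130,0,-120],[0,0,0]],[0,[145,0,-120],[0,0,0]]]' | tail -4;  python3 -m inch '[[0,[0,0,0],[0,0,0]],[0,[0,0,0],[0,0,0]],[0,[0,0,0],[0,0,0]],[0,[0,0,0],[0,0,0]]]' | tail -4
python3 - <<'E'
from h import *
plan([.5834,-.1379,.057],13)
shot('wrist','w2')
E
```

```text
eef_rot: [[-0.231, 0.973, -0.002], [0.973, 0.231, 0.001], [0.001, -0.001, -1.0]]
contact_force: [-0.5, -0.1, -3.8]
grip_width: 0.0132
gripper_force: 41.1
eef_rot: [[-0.228, 0.974, -0.0], [0.974, 0.228, -0.0], [-0.0, -0.0, -1.0]]
contact_force: [0.1, 0.0, -2.0]
grip_width: 0.0137
gripper_force: 41.1
t 5.05 ee [0.55   0.003  0.1764] shift [-144.8    0.5  119.4] rot [-0.     0.     0.003] F [ 0.1  0.  -2. ]
```

View pics/w2.png

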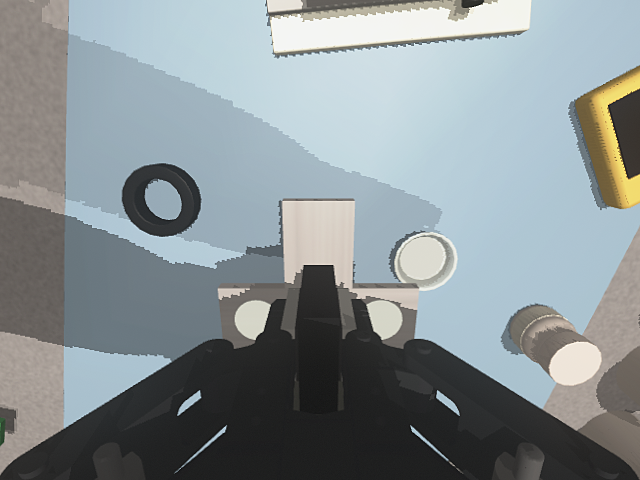

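The stage is held square, with its stem at (318,240) pointing up the picture. The base is only partly in view at the top edge, so I'll move closer, higher, and look again.

```bash
python3 -m inch '[[0,[20,0,-5],[0,0,0]],[0,[45,0,-15],[0,0,0]],[0,[70,0,-25],[0,0,0]],[0,[80,0,-30],[0,0,0]],[0,[80,0,-30],[0,0,0]],[0,[80,0,-30],[0,0,0]],[0,[80,0,-30],[0,0,0]],[0,[80,0,-30],[0,0,0]]]' | tail -4
python3 - <<'E'
from h import *
s=ctrl.get_state();print(s['time'],s['ee_pos'],s['contact_force'])
shot('wrist','w3')
E
```

```text
eef_rot: [[-0.228, 0.974, -0.001], [0.974, 0.228, -0.0], [0.0, -0.001, -1.0]]
contact_force: [-0.3, 0.9, -3.3]
grip_width: 0.0133
gripper_force: 41.1
5.9 [0.5315336  0.08096627 0.20605764] [-0.27997228  0.9144806  -3.29713604]
```

View pics/w3.png

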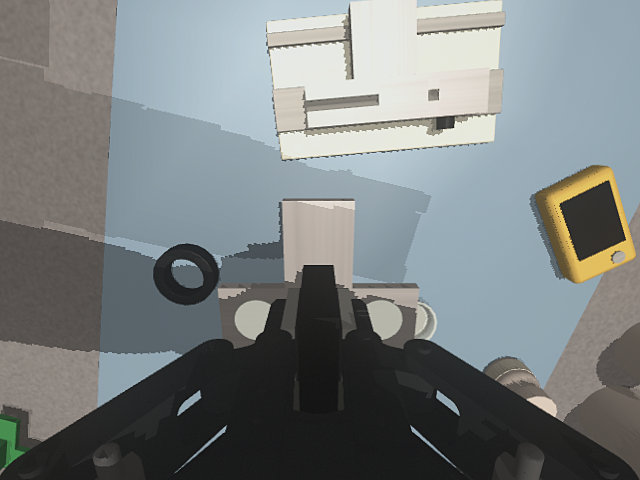

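The base is now in view. The cone is at (433,95), the groove runs from about (305,105) to (380,98), and the knob is at (445,122). I'll fit poses from the depth.

Run:
```python
from h import *
p=load('w3');X=cloud(p);m=np.zeros((480,640),bool);m[0:165,255:515]=1
B=rectz(X,m,.006,.014)
T=rectz(X,m,.0335,.043)
k=m&(X[...,2]>.0335)&(X[...,2]<.043)
# edges of top by rows/cols in stage yaw candidates
for yaw in np.arange(15,20,.5):
    a=np.deg2rad(yaw);Q=np.array([[np.cos(a),-np.sin(a)],[np.sin(a),np.cos(a)]])
    e=B[:,:2]@Q*1000;f=T[:,:2]@Q*1000
    print(yaw,np.percentile(e,[.3,99.7],axis=0).round(1).ravel(),np.percentile(f,[.3,99.7],axis=0).round(1).ravel())
print('cone px',atz(p,433,95,.04),'groove',atz(p,305,104,.04),atz(p,380,99,.04), pix(p,340,115),pix(p,385,30))
# cone: dark blob
g=p['im'].astype(int).sum(2)
print(g[86:104,424:444:2])
m2=np.zeros_like(m);m2[195:350,210:425]=1
z0=p['R'];S=rectz(X,m2,.165,.182);print(np.histogram(X[m2][:,2],20))
```

```text
0.006 0.014 14578 z 0.0103 ((560.9320678710938, 208.5758819580078), (190.53756713867188, 110.62481689453125), 17.997922897338867) mean [0.5608 0.2075]
0.0335 0.043 13154 z 0.0393 ((563.0072021484375, 217.62469482421875), (141.82382202148438, 88.54352569580078), 12.886077880859375) mean [0.56   0.2102]
15.0 [500.1  -1.9 690.7 113.8] [530.   22.6 668.3 108.3]
15.5 [500.8  -6.5 690.7 108. ] [530.3  17.2 668.6 103.2]
16.0 [501.5 -11.1 690.8 102.1] [530.5  11.6 668.9  98.1]
16.5 [502.  -15.7 690.8  96.3] [530.8   6.  669.2  93. ]
17.0 [502.6 -20.3 691.   90.5] [5.310e+02 4.000e-01 6.693e+02 8.790e+01]
17.5 [503.1 -25.1 691.3  84.8] [531.2  -5.2 669.5  82.8]
18.0 [503.4 -30.  691.6  79.4] [531.3 -10.8 669.7  77.8]
18.5 [503.6 -35.3 691.7  74.5] [531.4 -16.4 669.8  72.7]
19.0 [503.7 -41.  692.   69.8] [531.4 -22.  669.8  67.6]
19.5 [503.7 -46.8 692.3  65.2] [531.4 -27.6 669.8  62.5]
cone px [0.59427945 0.20400249 0.04      ] groove [0.49991703 0.17515725 0.04      ] [0.55538477 0.19185844 0.04      ] [0.52823527 0.17353417 0.04000536] [0.54631726 0.2391504  0.03600899]
[[680 677 679 678 680
[... 675 characters left out ...]
1 685 688 684 681 676 675 670 669]
 [679 675 676 677 675 673 672 669 667 666]]
0.165 0.182 11775 z 0.1753 ((529.7086791992188, 92.33023071289062), (96.15924835205078, 75.93965148925781), 12.76846981048584) mean [0.5293 0.0935]
(array([13880,   136,     0,     0,     0,     0,     0,     0,     0,
           0, 11638,   877,  1857,  3458,  1354,     0,     0,     0,
           0,   125]), array([-0.00190753,  0.01438265,  0.03067282,  0.046963  ,  0.06325318,
        0.07954336,  0.09583353,  0.11212371,  0.12841389,  0.14470406,
        0.16099424,  0.17728442,  0.1935746 ,  0.20986477,  0.22615495,
        0.24244513,  0.25873531,  0.27502548,  0.29131566,  0.30760584,
        0.32389601]))
```

Fits: the base is centred at (560.9, 208.6) mm, yaw 18.0°, and the cone shows a shift of about -6 mm. The stage is held at yaw ~13°. I'll come down about 7 mm to the +x side of the cone and slide from there.

Run:
```python
from h import *
plan([.5631,.2053,.115],18.1)
```

```text
t 5.95 ee [0.5316 0.0811 0.2061] shift [113.8  59.1  91.1] rot [-0.001 -0.    -0.086] F [-0.9  0.4 -3.2]
```

```bash
python3 -m inch '[[0,[15,8,0],[0,0,-0.02]],[0,[40,21,0],[0,0,-0.05]],[0,[70,36,0],[0,0,-0.086]],[0,[95,50,10],[0,0,-0.086]],[0,[110,57,30],[0,0,-0.086]],[0,[114,59,55],[0,0,-0.086]],[0,[114,59,75],[0,0,-0.086]],[0,[114,59,87],[0,0,-0.086]],[0,[114,59,91],[0,0,-0.086]],[0,[114,59,91],[0,0,-0.086]]]' | tail -4;python3 -m inch '[[0,[0,0,0],[0,0,0]],[0,[0,0,0],[0,0,0]],[0,[0,0,0],[0,0,0]]]' | tail -4
python3 - <<'E'
from h import *
plan([.5631,.2053,.0907],18.1)
E
```

```text
eef_rot: [[-0.311, 0.95, -0.0], [0.95, 0.311, -0.0], [-0.0, -0.0, -1.0]]
contact_force: [-0.3, -0.0, -2.7]
grip_width: 0.0133
gripper_force: 40.9
eef_rot: [[-0.312, 0.95, 0.001], [0.95, 0.312, 0.0], [-0.0, 0.001, -1.0]]
contact_force: [-0.4, 1.2, -3.0]
grip_width: 0.0134
gripper_force: 40.9
t 7.25 ee [0.5631 0.2063 0.1164] shift [-0.9 -0.4 25.7] rot [0.001 0.    0.001] F [-0.4  1.2 -3. ]
```

```bash
python3 -m inch '[[0,[0,0,6],[0,0,0]],[0,[-0.5,0,12],[0,0,0]],[0,[-0.5,0,17],[0,0,0]],[0,[-0.5,0,20],[0,0,0]],[0,[-0.5,0,21],[0,0,0]],[0,[-0.5,0,22],[0,0,0]],[0,[-0.5,0,22],[0,0,0]],[0,[-0.5,0,22],[0,0,0]]]' | tail -4
python3 - <<'E'
from h import *
P=[];F=[]
for i in range(4):
    s=ctrl.get_state();P.append(s['ee_pos']);F.append(np.r_[s['contact_force'],s['torque']]);ctrl.read_camera('top')
print(np.round(P,4),np.round(F,2))
E
```

```text
eef_rot: [[-0.312, 0.95, 0.0], [0.95, 0.312, 0.0], [-0.0, 0.0, -1.0]]
contact_force: [-0.3, -0.6, -3.1]
grip_width: 0.0134
gripper_force: 41.1
[[0.563  0.2058 0.0937]
 [0.563  0.2058 0.0937]
 [0.563  0.2059 0.0937]
 [0.563  0.2059 0.0937]] [[-0.32 -0.56 -3.11 -0.   -0.02  0.02]
 [ 0.11  0.71 -3.39  0.03 -0.05 -0.01]
 [-0.06  1.11 -2.64  0.07 -0.03 -0.01]
 [ 0.11 -0.14 -1.88  0.03  0.06  0.05]]
```

```bash
cat >> h.py <<'E'
def feel(n=5):
    P=[];F=[]
    for i in range(n):
        s=ctrl.get_state();P.append(s['ee_pos']*1000);F.append(np.r_[s['contact_force'],s['torque']*100]);ctrl.read_camera('top')
    print('%.2f'%s['time'],'P',np.mean(P,0).round(2),'F',np.mean(F,0)[:3].round(2),'M(cNm)',np.mean(F,0)[3:].round(1),'grip',round(s['gripper_force'],1))
E
python3 -m inch '[[0,[0,0,0.7],[0,0,0]],[0,[0,0,1.4],[0,0,0]],[0,[0,0,2],[0,0,0]],[0,[0,0,2],[0,0,0]]]' >/dev/null; python3 -c 'from h import *;feel()'
python3 -m inch '[[0,[0,0,0.4],[0,0,0]],[0,[0,0,0.8],[0,0,0]],[0,[0,0,0.8],[0,0,0]]]' >/dev/null; python3 -c 'from h import *;feel()'
```

```text
8.85 P [562.92 205.82  91.51] F [-0.09  0.07 -2.9 ] M(cNm) [-0.1  0.9 -0.4] grip 41.1
9.40 P [562.99 205.84  90.83] F [-0.43 -0.03 -1.67] M(cNm) [-0.8  0.6 -1.6] grip 41.3
```

```bash
python3 -m inch '[[0,[0,0,0.3],[0,0,0]],[0,[0,0,0.5],[0,0,0]],[0,[0,0,0.5],[0,0,0]]]' >/dev/null; python3 -c 'from h import *;feel()'
```

```text
9.95 P [563.02 205.86  90.52] F [-1.63 -0.39  2.02] M(cNm) [-3.6 13.1  0.2] grip 41.9
```

Contact at the expected riding height, with about 5 N of load. I'll slide along -x at this light load and watch for it to vanish.

```bash
f(){ python3 -c 'from h import *;feel(3)'; }
python3 -m inch '[[0,[0,-0.5,-0.1],[0,0,0]],[0,[0,-1,-0.1],[0,0,0]]]' >/dev/null; f
python3 -m inch '[[0,[0,-0.5,0],[0,0,0]],[0,[0,-1,0],[0,0,0]]]' >/dev/null; f
python3 -m inch '[[0,[0,-0.5,0],[0,0,0]],[0,[0,-1,0],[0,0,0]]]' >/dev/null; f
```

```text
10.30 P [562.51 205.62  90.51] F [1.86 0.84 1.11] M(cNm) [ 16.1 -60.6   2.9] grip 41.6
10.65 P [561.23 205.18  90.49] F [2.36 0.05 1.82] M(cNm) [  9.3 -78.3   1.9] grip 41.8
11.00 P [560.11 204.86  90.42] F [2.46 0.15 2.66] M(cNm) [  8.2 -79.1  -0.8] grip 41.9
```

```bash
f(){ python3 -c 'from h import *;feel(3)'; }
python3 -m inch '[[0,[0,-0.5,-0.1],[0,0,0]],[0,[0,-1,-0.1],[0,0,0]]]' >/dev/null; f
python3 -m inch '[[0,[0,-0.5,0],[0,0,0]],[0,[0,-1,0],[0,0,0]]]' >/dev/null; f
```

```text
11.35 P [558.61 204.48  90.2 ] F [ 0.72 -0.06  0.62] M(cNm) [  0.6 -27.9   4.3] grip 41.6
11.70 P [557.65 204.16  90.04] F [ 0.23 -0.28 -1.74] M(cNm) [-9.3  3.5 -2.5] grip 41.2
```

The load vanished around base x -4.5, as the vision estimate suggested. I'll move 2 mm further and sink gently.

```bash
f(){ python3 -c 'from h import *;feel(3)'; }
python3 -m inch '[[0,[-0.2,-0.7,0],[0,0,0]],[0,[-0.5,-1.4,0],[0,0,0]],[0,[-0.5,-2,0],[0,0,0]],[0,[-0.5,-2,0],[0,0,0]]]' >/dev/null; f
python3 -m inch '[[0,[0,0,0.4],[0,0,0]],[0,[0,0,0.7],[0,0,0]],[0,[0,0,0.7],[0,0,0]]]' >/dev/null; f
python3 -m inch '[[0,[0,0,0.4],[0,0,0]],[0,[0,0,0.6],[0,0,0]],[0,[0,0,0.6],[0,0,0]]]' >/dev/null; f
```

```text
12.25 P [556.36 203.16  90.42] F [-0.16 -0.45 -3.32] M(cNm) [ 0.4 -1.7 -0.3] grip 41.0
12.70 P [556.43 203.17  89.7 ] F [ 0.54 -0.04 -2.63] M(cNm) [-0.2  0.6  0.9] grip 41.0
13.15 P [556.42 203.17  89.11] F [-0.17 -0.18 -2.75] M(cNm) [-0.2  0.9  2.1] grip 41.0
```

```bash
f(){ python3 -c 'from h import *;feel(3)'; }
python3 -m inch '[[0,[0,0,0.3],[0,0,0]],[0,[0,0,0.6],[0,0,0]],[0,[0,0,0.6],[0,0,0]]]' >/dev/null; f
python3 -m inch '[[0,[0,0,0.2],[0,0,0]],[0,[0,0,0.4],[0,0,0]],[0,[0,0,0.4],[0,0,0]]]' >/dev/null; f
```

```text
13.60 P [556.43 203.18  88.66] F [-0.54  0.03 -0.87] M(cNm) [-1.1 11.3 -1.9] grip 41.3
14.05 P [556.47 203.21  88.42] F [-1.78  0.3   3.11] M(cNm) [-2.3 31.8 -2.3] grip 42.0
```

Touching the cone's +x wall, which pushes the stage towards -x. I'll follow it.

```bash
f(){ python3 -c 'from h import *;feel(3)'; }
python3 -m inch '[[0,[0,-0.3,-0.2],[0,0,0]],[0,[0,-0.6,-0.2],[0,0,0]],[0,[0,-0.6,-0.2],[0,0,0]]]' >/dev/null; f
python3 -m inch '[[0,[0,0,0.2],[0,0,0]],[0,[0,0,0.4],[0,0,0]],[0,[0,0,0.4],[0,0,0]]]' >/dev/null; f
```

```text
14.50 P [555.89 203.07  88.14] F [-0.34  0.78 -0.74] M(cNm) [27.6 -2.  -0.4] grip 41.3
14.95 P [555.9  203.06  88.06] F [-0.53  1.52  1.05] M(cNm) [31.8  9.3 -2.1] grip 41.6
```

```bash
f(){ python3 -c 'from h import *;feel(3)'; }
python3 -m inch '[[0,[0.2,-0.2,0],[0,0,0]],[0,[0.3,-0.2,0.1],[0,0,0]],[0,[0.3,-0.2,0.1],[0,0,0]]]' >/dev/null; f
python3 -m inch '[[0,[0,0,0.2],[0,0,0]],[0,[0,0,0.3],[0,0,0]],[0,[0,0,0.3],[0,0,0]]]' >/dev/null; f
```

```text
15.40 P [555.7  203.15  87.91] F [0.21 0.94 0.57] M(cNm) [19.2 -8.  -2.6] grip 41.5
15.85 P [555.7  203.17  87.8 ] F [-0.51  1.03  4.32] M(cNm) [ 9.3  5.  -3.9] grip 42.0
```

The stage bottoms out at TCP z 87.8 mm, the expected home height, with small side forces. Letting go.

```bash
python3 -m inch '[[0,[0,0,-0.2],[0,0,0]],[16,[0,0,-0.2],[0,0,0]],[18,[0,0,-0.2],[0,0,0]],[22,[0,0,-0.2],[0,0,0]],[28,[0,0,-0.2],[0,0,0]],[34,[0,0,-0.2],[0,0,0]],[40,[0,0,-0.2],[0,0,0]],[40,[0,0,-0.2],[0,0,0]]]'|tail -3
python3 -m inch '[[40,[0,0,-10],[0,0,0]],[40,[0,0,-30],[0,0,0]],[40,[0,0,-60],[0,0,0]],[40,[0,0,-90],[0,0,0]],[40,[-25,0,-110],[0,0,0]],[40,[-60,0,-120],[0,0,0]],[40,[-90,0,-120],[0,0,0]],[40,[-90,0,-120],[0,0,0]],[40,[-90,0,-120],[0,0,0]],[40,[-90,0,-120],[0,0,0]]]'|tail -3
python3 - <<'E'
from h import *
shot('wrist','w4')
p=load('w4');X=cloud(p);m=np.zeros((480,640),bool);m[0:300,200:560]=1
B=rectz(X,m,.006,.014)
S=rectz(X,m,.0535,.0605)
A=np.c_[S[:,:2]-S[:,:2].mean(0),np.ones(len(S))];c=np.linalg.lstsq(A,S[:,2],rcond=None)[0]
print('tilt deg',np.rad2deg(c[:2]),'z',c[2]);rectz(X,m,.1,.112)
E
```

```text
contact_force: [0.6, -0.4, 0.4]
grip_width: 0.0397
gripper_force: 0.0
contact_force: [0.1, -0.2, -0.6]
grip_width: 0.0399
gripper_force: 0.0
0.006 0.014 13630 z 0.0102 ((620.1832885742188, 200.6404266357422), (178.70672607421875, 336.4555358886719), 82.8041000366211) mean [0.566  0.2071]
0.0535 0.0605 7332 z 0.0571 ((553.1813354492188, 214.4503631591797), (96.42938995361328, 76.11760711669922), 18.251304626464844) mean [0.5558 0.2061]
tilt deg [0.19369491 0.03895606] z 0.05710541575787036
0.1 0.112 1634 z 0.105 ((556.8418579101562, 202.7547607421875), (14.045674324035645, 40.275115966796875), 17.55832290649414) mean [0.5566 0.2035]
```

View pics/w4.png

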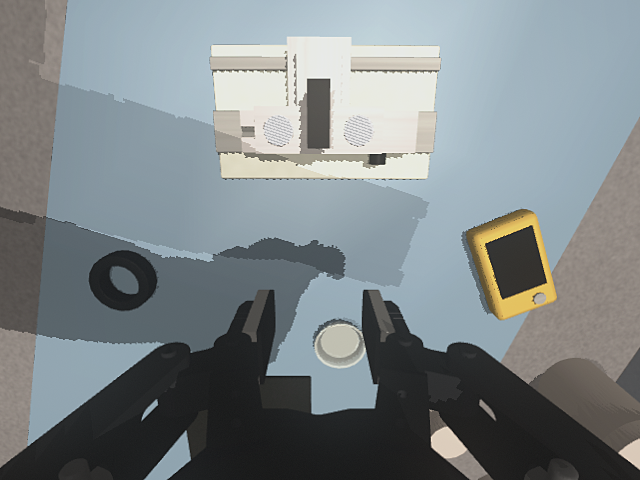

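The stage sits on the seat block at (318,110), stem over stem. Its plate top is at 57.1 mm and block top at 105 mm (both the home heights), tilt is 0.2° or less, and the gripper is well clear.

```bash
python3 -c 'from rig import ctrl;print(ctrl.job_done())'
```

```text
the job is handed in; nothing more can be done
None
```

The stage is seated on its block, stem over stem and level to within about 0.2°, with its plate top at 57.1 mm against 57 mm expected when home; I let go of it, backed the gripper clear, and handed the job in at about 18 s.

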